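# Take the finished board out of the tilted vise and hang it on the empty easel

## Robot

A 6-joint arm with a two-finger parallel gripper is mounted at the origin on the work surface. World frame = base frame: x ahead of the robot, y to its left, z up, the work surface at z = 0. Lengths are in m, angles in rad, forces in N, time in s.
With the tool pointing down it reaches from about 0.35 to 0.975 m from the base axis. Payload 4.9 kg.
Tool frame: the origin (TCP) lies at the very end of the fingers, on their centre line; the grasp point (between the pads) lies ctrl.hold_point_z behind it (ctrl.hold_point_z is the distance from the TCP to the grasp point, in m); z points along the fingers, y is the line along which they close (so a half turn about z gives the same grasp; the last joint's range is limited). The gripper opens to 85 mm and grips with 20 to 120 N. Pads are 22 mm wide; open, the fingers measure 114 mm over their backs; the gripper's body (76 mm by 85 mm) begins 54 mm behind the grasp point. The pads swing forward as they close: fully open they stand 13 mm farther back than shut.
Start: joints at [-1.253, 0.053, 1.613, -0, 1.476, -0.119], TCP at [0.264, -0.566, 0.207] pointing down, gripper open.
Joint ranges: [-3.01, 3.01], [-1.01, 2.22], [0.06, 2.58], [-1.02, 4.17], [0.09, 2.62], [-3.14, 3.14]. Speed limits (rad/s): [2.57, 2.57, 3.14, 3.14, 3.14, 3.14].

## Interface

Orientations are given as a rotation vector (axis times angle).
In Python, from station import ctrl gives the robot as it stands. The module is installed in compiled form; this text tells all that it offers.
- The arm moves only by the tool jog_arm, never from a script. Its argument "deltas" is a list of rows, each a list of 3 entries, a list of its own where there are three numbers: the closure, from -1 (fully open) to 1 (shut), then the shift along the world's x, y, z scaled (see below), then the turn, a rotation vector about the world's x, y, z scaled (see below). A call has 1 to 12 rows; each row is the pose to reach, as a shift and turn from the pose commanded when the call began, turning the shorter way round; what a row does not reach only later rows make up. The controller multiplies each number of a shift by 0.4 m and each number of a turn by 180 degrees. A row lasts 1/12 s, in which the tool goes at most 41.7 mm and 7.16 degrees, less where a joint would pass 70% of its speed; a pose out of reach is approached as far as the arm can. A call with a number of a shift or a turn outside -1 to 1 is refused whole. A call with a gripper value outside its range is refused whole. The fingers move at their own pace and stop on an object; "squeeze" is the grip in N (left out, the last holds). Time passes only in rows, so rows that repeat a pose let the fingers close. It gives the time, the measured TCP pose, the force, the opening and the grip force at its end, in the units of the state.
- ctrl.get_obs(): the state, without advancing time (a new reading comes with each control period).
- ctrl.get_image(name): name is "scene" or "side" or "wrist"; returns the picture (420x560x3 uint8, red, green, blue); there is no depth.
- ctrl.get_calibration(name): a dict with "K" (3x3 intrinsics, pixels), "dist_coeffs" ([k1, k2, p1, p2, k3] as OpenCV has them; the pictures are not rectified), "extrinsics" (4x4, takes a point from world to camera coordinates). Camera axes: x right, y down, z forward; pixel columns grow to the right and rows downward; lengths in m; the calibration is good to about 2 mm. A picture is of the moment at which its call begins: read the wrist's pose just before it. get_calibration takes no time and is no camera call; for the wrist camera it gives the pose at the moment of the call.
- ctrl.finish_job(): hands the job in; it is judged then, once.
The state is a dict: "t": time; "q": joint angles; "dq": joint speeds; "effort": joint torques, N m; "tool_pos": TCP position; "tool_rot": TCP orientation; "contact_force": force on the tool from outside, world axes, zero at the start; "wrist_torque": the same for the moment, N m; "opening": finger opening in m; "grip_force": force on a finger pad.
Only numpy, scipy, OpenCV 4.12 (cv2) and the standard library are available. Lean on these libraries where they do the work, as an engineer would, in place of code of your own. Each camera call takes 0.05 s, during which the arm holds its last target. There are 200 camera calls.

## Task

The pale serving board in the blue tilted vise is finished: slide the vise's jaw fully open by its red bar, lift the board out, and hang it by its hole on the brass peg of the empty green easel, pushed fully home so that it rests against the easel's panel. Then slide the empty vise's jaw fully shut again. Leave the dark sample board hanging on the white easel, and do not disturb the two small cups, the sanding block or the brush.

Things in the scene. Friction and masses are not known exactly. Their poses are not given: they have to be found in the camera images.
- board: Pale wooden serving board with green ring inlay, 92 mm wide, 110 mm long, 10 mm thick, 0.11 kg, with one round hole of 20 mm near its upper end. It starts in the vise, leaning 25 degrees with its top towards the robot. Origin: middle of the lower edge, mid-thickness. x: across the thickness; y: across the width; z: along the length towards the hole end.
- board_hole (a point): Centre of the board's hole, mid-thickness, 70 mm from the lower edge and 40 mm from the upper edge. Axes as the board's.
- board_top (a point): Middle of the board's upper edge, mid-thickness. The bare strip between this edge and the hole's rim is 30 mm: pinch it across the 10 mm thickness, no deeper than about 22 mm, with the tool along the board's length.
- vise_seat (a point): In the blue vise, fixed: the point on its floor where the middle of the board's lower edge sits. z: up along the clamped board, 25 degrees from vertical towards the robot; y: along the jaws; x: the way the jaw opens (away from the robot and 25 degrees upward). Fixed jaw, on the -x side, 45 mm high along z; sliding jaw, on the +x side, 38 mm; both 92 mm wide.
- jaw_bar (a point): Centre of the sliding jaw's red round bar, 14 mm thick, 72 mm long, level along y; it moves with the jaw. Axes as vise_seat. Two 8 mm steel arms run back to the jaw 30 mm to either side, so pinch it in the middle, from above. With the jaw on the board it is 67 mm out along x from vise_seat and 46 mm up along z.
- jaw (a joint): Slide of the vise's jaw along the x axis of vise_seat, m: about 0 to 0.001 with the jaw on the board, 0.045 fully open, -0.010 fully shut on the empty vise. It takes about 7 N to move and stays where it is left.
- green_peg (a point): On the brass peg (10 mm thick) of the green easel, fixed: point on its axis 5 mm out from the panel, where the board's hole centre comes when home. x: along the peg to its free end (away from the robot, 25 degrees upward); z: up along the panel, 25 degrees from vertical towards the robot; y level. Panel 80 mm wide, from 105 mm below to 10 mm above the peg's axis.
- green_peg_tip (a point): The peg's free end, 39 mm out along x from green_peg; axes the same.
- green_easel: The empty green easel, fixed: foot 150 x 100 x 12 mm. Origin: centre of the foot's underside; x as the peg, but level; z up.
- white_easel: White easel of the same form, fixed, on which the dark sample board hangs. Origin: centre of the foot's underside. Not to be used.
- sample: Dark wooden board with orange inlay, same form and axes as the pale board, hanging on the white easel; its top reaches 0.21 m above the table. To be left there.
- cup_a: Small green cup, 58 mm across, 55 mm high; origin: centre of its underside. Leave alone.
- cup_b: Small terracotta cup, 58 mm across, 55 mm high; origin: centre of its underside. Leave alone.
- cork_block: Cork sanding block 90 x 55 x 30 mm; origin: centre of its underside. Leave alone.
- brush: Brush lying on the table, on the robot's side of the work. Leave alone.
Mind the look-alikes: they are no part of the job. There is more than one size of the part that bears vise_seat; the job needs the smaller.

How it is judged:
On the way, in this order (a step that is already met when the one before it is completed fails the run):
1. the jaw is slid open while the board still stands in the vise (value of joint jaw above 0.036 m and distance between board and vise_seat below 0.025 m), for 0.1 s.
2. the gripper lifts the board up out of the open vise (z of board in the frame of vise_seat above 0.05 m and value of joint jaw above 0.03 m and contact force between the fingers and board above 0.5 N), for 0.1 s.
3. the board hangs on the green easel's peg, fully home and let go (distance between board_hole and green_peg below 0.012 m and angle between the x axis of board and the x axis of green_peg, either way round below 0.14 rad and angle between board's own z axis and vertical below 0.7 rad and linear speed of board below 0.02 m/s and contact force between the fingers and board below 0.1 N), for 0.3 s.
4. the empty vise's jaw is slid shut (value of joint jaw below -0.006 m), for 0.2 s.
At the end, for the whole second after the job is handed in: The pale board hangs still on the green peg, hole end up, against the panel (hole within 12 mm of green_peg, parallel to the panel within 8 degrees, long axis under 40 degrees from vertical); the jaw is shut (joint below -0.006); the sample is within 25 mm of its place (distance between board_hole and green_peg below 0.012 m and angle between the x axis of board and the x axis of green_peg, either way round below 0.14 rad and angle between board's own z axis and vertical below 0.7 rad and linear speed of board below 0.02 m/s and value of joint jaw below -0.006 m and distance of sample from where it was at the start of the episode below 0.025 m); the robot touches nothing.
It fails at once if the dark sample board is pushed or knocked more than 25 mm from its place (distance of sample from where it was at the start of the episode above 0.025 m).
It fails at once if a cup, the brush or the cork block is pushed or knocked more than 40 mm from its place (distance of any of cup_a, cup_b, cork_block, brush from where it was at the start of the episode above 0.04 m).
It fails at once if a cup is tipped over (angle between any of cup_a, cup_b's own z axis and vertical above 0.6 rad).
It also fails if it takes over 64 s, if anything falls off the work surface, if the arm or the gripper's body presses on something with over 40 N, if the wrist force passes 120 N, or if a joint passes its speed limit or range.

## Working session

There is one attempt and no reset: what is moved stays moved. The work goes in short steps, Python scripts to look and compute and a tool call to move; the robot and the scene stay as the last step left them, time stands still between calls to the robot, and variables do not carry over. Pictures are saved under pics/ and viewed, at most 10 in all, crops included, and the job is handed in when it is done.

Besides the shell and the picture viewer there is one more tool, called after "Emit:" by a JSON object that holds its "method" and its "body". jog_arm: Moves the arm, as the interface text tells. Its arguments: {"type":"object","properties":{"deltas":{"type":"array","items":{"type":"array"}},"squeeze":{"type":"number"}},"required":["deltas"]}

```bash
mkdir -p pics
python3 - <<'E'
from station import ctrl
import cv2,numpy as np
o=ctrl.get_obs();print({k:np.round(v,3) for k,v in o.items()},ctrl.hold_point_z)
for n in("scene","side"):
    cv2.imwrite(f"pics/{n}0.png",cv2.resize(ctrl.get_image(n)[:,:,::-1],(800,600),interpolation=cv2.INTER_CUBIC))
    c=ctrl.get_calibration(n);R=c["extrinsics"];print(n,np.round(c["K"],1).tolist(),np.round(c["dist_coeffs"],3),np.round(-R[:3,:3].T@R[:3,3],3),np.round(R[2,:3],3))
E
```

```text
{'t': np.float64(0.0), 'q': array([-1.253,  0.053,  1.614, -0.   ,  1.476, -0.119]), 'dq': array([-0.001, -0.   ,  0.002,  0.001, -0.   , -0.001]), 'effort': array([-1.0000e-03, -3.9368e+01, -3.7018e+01, -0.0000e+00,  7.0000e-03,
        0.0000e+00]), 'tool_pos': array([ 0.264, -0.566,  0.206]), 'tool_rot': array([-3.065, -0.68 ,  0.   ]), 'contact_force': array([-1.047, -0.616, -0.779]), 'wrist_torque': array([ 0.042, -0.024,  0.007]), 'grip_force': np.float64(0.0), 'opening': np.float64(0.085)} 0.0187
scene [[397.7, 0.0, 276.4], [0.0, 397.7, 214.7], [0.0, 0.0, 1.0]] [-0.036  0.     0.     0.     0.   ] [ 1.147 -0.15   0.635] [-0.819  0.136 -0.557]
side [[439.0, 0.0, 282.4], [0.0, 439.0, 219.7], [0.0, 0.0, 1.0]] [-0.049  0.     0.     0.     0.   ] [0.307 0.722 0.635] [ 0.13  -0.833 -0.538]
```

View pics/scene0.png

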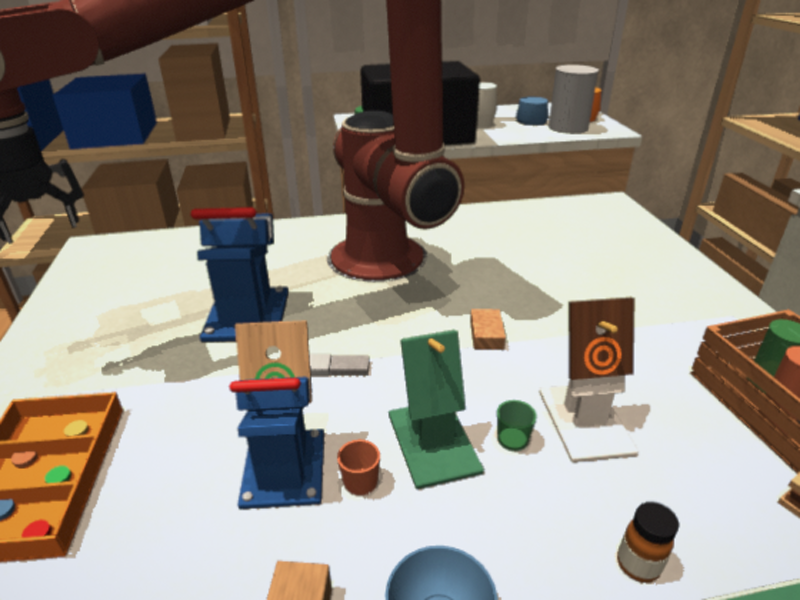

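View pics/side0.png

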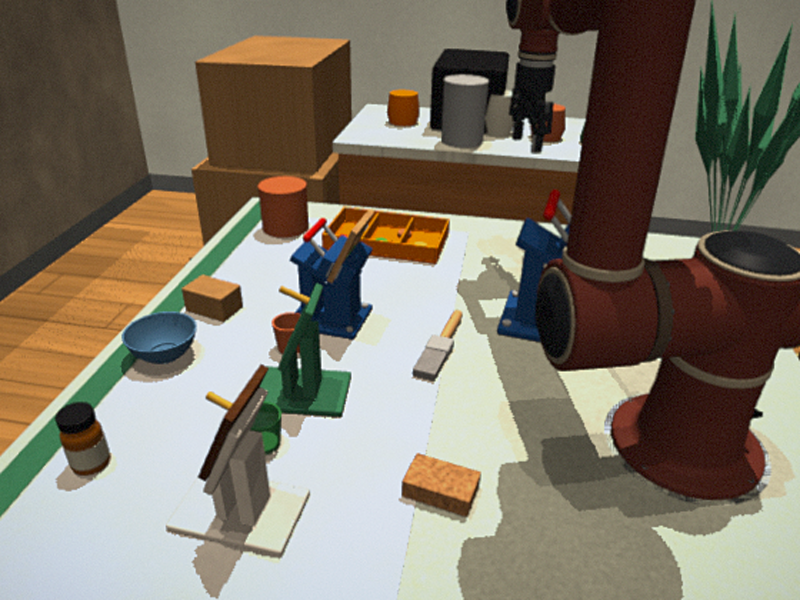

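Candidate vises in the scene view: the one at (275,410) holds the pale ring-inlay board, and the one at (240,270) is empty and stands nearer the robot. The first fits the description. The green easel is at (435,400), the white easel with the dark sample at (600,380). I'll confirm the vise and easel in enlarged crops.

Run:
```python
from station import ctrl
import cv2,numpy as np
def crop(n,x0,y0,x1,y1,s):
    im=ctrl.get_image(n)[y0:y1,x0:x1,::-1]
    im=cv2.resize(im,None,fx=s,fy=s,interpolation=cv2.INTER_CUBIC)
    for x in range(-(-x0//20)*20,x1,20): cv2.putText(im,str(x),(int((x+.5-x0)*s)-10,10),0,.4,(0,0,255),1);cv2.line(im,(int((x+.5-x0)*s),12),(int((x+.5-x0)*s),18),(0,0,255),1)
    for y in range(-(-y0//20)*20,y1,20): cv2.putText(im,str(y),(0,int((y+.5-y0)*s)+4),0,.4,(0,0,255),1);cv2.line(im,(28,int((y+.5-y0)*s)),(34,int((y+.5-y0)*s)),(0,0,255),1)
    cv2.imwrite(f"pics/{n}1.png",im);print(im.shape)
crop("scene",155,215,345,357,4.2)
crop("side",170,140,270,295,3.8)
```

```text
(596, 798, 3)
(589, 380, 3)
```

View pics/scene1.png

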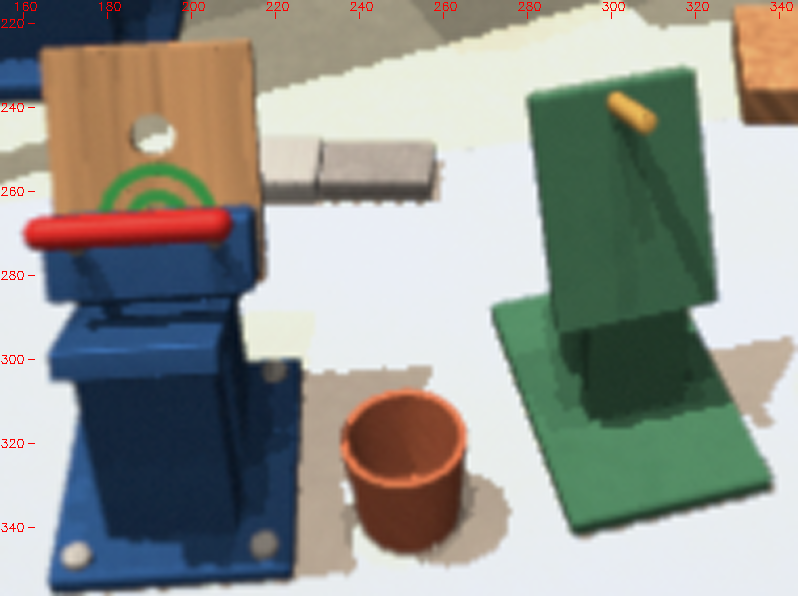

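View pics/side1.png

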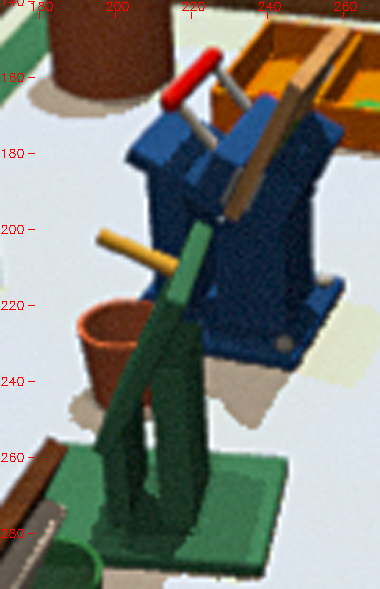

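```bash
cat > h.py <<'E'
from station import ctrl
import cv2,numpy as np
from scipy.optimize import least_squares
from scipy.spatial.transform import Rotation as Ro
T25=np.radians(25)
def frame(yaw):
    d=np.array([np.cos(yaw),np.sin(yaw),0]);k=np.array([0,0,1.]);x=np.cos(T25)*d+np.sin(T25)*k;z=-np.sin(T25)*d+np.cos(T25)*k
    return np.c_[x,np.cross(z,x),z]
def proj(c,P):
    E=c["extrinsics"];return cv2.projectPoints(np.asarray(P,float),cv2.Rodrigues(E[:3,:3])[0],E[:3,3],c["K"],c["dist_coeffs"])[0][:,0]
def fit(obs,p0):
    # obs: list of (calib, local pts, pixels)
    def r(p): return np.concatenate([(proj(c,np.array(L)@frame(p[3]).T+p[:3])-u).ravel() for c,L,u in obs])
    s=least_squares(r,p0,loss='soft_l1',x_scale=[.01,.01,.01,.05]);return s.x,r(s.x).reshape(-1,2),np.sqrt(np.diag(np.linalg.inv(s.jac.T@s.jac)))
E
cat > f1.py <<'E'
from h import *
cs,cd=[ctrl.get_calibration(n) for n in("scene","side")]
S=lambda a:np.array([155,215])+np.array(a)/4.2-.5
D=lambda a:np.array([170,140])+np.array(a)/3.8-.5
w,b=.046,.036
obs=[(cs,[(.005,-w,.11),(.005,w,.11),(.005,0,.07),(.067,-b,.046),(.067,b,.046)],S([(42,50),(250,43),(153,133),(32,235),(222,222)])),
 (cd,[(.005,w,.11),(-.005,w,.11),(.005,w,0),(-.005,w,0),(.005,-w,.11),(-.005,-w,.11),(.067,b,.046),(.067,-b,.046)],D([(290,82),(308,92),(225,212),(238,220),(333,27),(350,30),(172,100),(212,52)]))]
p,r,s=fit(obs,[.65,-.25,.1,0]);print("vise",p.round(4),s.round(4));print(r.round(1).tolist())
obs=[(cs,[(-.005,-.04,.01),(-.005,.04,.01),(-.005,.04,-.105),(-.005,-.04,-.105),(.039,0,0)],S([(529,98),(692,72),(717,300),(556,332),(648,122)])),
 (cd,[(.039,0,0),(-.005,.04,.01),(-.005,.04,-.105)],D([(103,236),(195,225),(98,452)]))]
q,r,s=fit(obs,[.65,-.05,.15,0]);print("peg",q.round(4),s.round(4));print(r.round(1).tolist())
np.save("pv.npy",p);np.save("pp.npy",q)
E
python3 f1.py
```

```text
vise [ 0.5703 -0.2162  0.1082 -0.1032] [0.0009 0.0009 0.0009 0.0159]
[[-0.2, 0.7], [0.2, -0.0], [-0.1, 0.8], [3.1, -0.5], [-0.1, 0.5], [0.1, -0.8], [-0.9, -1.3], [-0.1, 0.1], [0.1, 0.1], [1.4, -1.5], [0.5, -0.2], [-0.2, 0.3], [0.6, 1.1]]
peg [ 0.5587 -0.0057  0.1727  0.1281] [0.0015 0.0011 0.0013 0.0287]
[[-0.6, -0.1], [-0.1, -1.6], [0.5, 0.1], [0.8, 1.3], [-0.7, -0.1], [0.6, -0.5], [-4.8, 17.9], [0.4, -0.2]]
```

```bash
cat >> h.py <<'E'
def tgt(p,L,R=None):
    "delta (scaled shift, scaled turn) to TCP at local L in frame p, tool along -z, closing along x"
    F=frame(p[3]);Rt=np.c_[F[:,1],F[:,0],-F[:,2]] if R is None else R
    o=ctrl.get_obs();P=p[:3]+F@np.array(L)
    dr=(Ro.from_matrix(Rt)*Ro.from_rotvec(o["tool_rot"]).inv()).as_rotvec()
    print("P",P.round(4),"now",o["tool_pos"].round(4),"t",round(float(o["t"]),2),"shift",((P-o["tool_pos"])/.4).round(4).tolist(),"turn",(dr/np.pi).round(4).tolist())
E
python3 - <<'E'
from h import *
pv=np.load("pv.npy");print(pv[:3]+frame(pv[3])@[.067,0,.046])
tgt(pv,[.067,0,.046+.13])
E
```

```text
[ 0.61133428 -0.22049388  0.17823915]
P [ 0.5567 -0.2148  0.2961] now [ 0.2643 -0.5659  0.2065] t 0.2 shift [0.7311, 0.8778, 0.2238] turn [-0.0845, -0.1185, 0.3227]
```

Emit:
{"method": "jog_arm", "body": {"deltas": [[-1,[0,0,0.25],[0,0,0]],[-1,[0,0,0.5],[0,0,0]],[-1,[0,0,0.5],[0,0,0]],[-1,[0,0,0.5],[0,0,0]],[-1,[0,0,0.5],[0,0,0]],[-1,[0.73,0.88,0.45],[-0.08,-0.12,0.32]],[-1,[0.73,0.88,0.45],[-0.08,-0.12,0.32]],[-1,[0.73,0.88,0.45],[-0.08,-0.12,0.32]],[-1,[0.73,0.88,0.45],[-0.08,-0.12,0.32]],[-1,[0.73,0.88,0.45],[-0.08,-0.12,0.32]],[-1,[0.73,0.88,0.45],[-0.08,-0.12,0.32]],[-1,[0.73,0.88,0.45],[-0.08,-0.12,0.32]]]}}

```text
t: 1.2
tool_pos: [0.4513, -0.3401, 0.3947]
tool_rot: [2.325, 1.675, 0.353]
contact_force: [0.3, -0.3, -0.3]
opening: 0.0857
grip_force: 0.0
```

```bash
python3 -c "
from h import *
pv=np.load('pv.npy');tgt(pv,[.067,0,.046+.13])
c=ctrl.get_calibration('wrist');R=Ro.from_rotvec(ctrl.get_obs()['tool_rot']).as_matrix();E=c['extrinsics']
print(R.T@(-E[:3,:3].T@E[:3,3]-ctrl.get_obs()['tool_pos']),R.T@E[2,:3],c['K'])"
```

```text
P [ 0.5567 -0.2148  0.2961] now [ 0.4513 -0.3401  0.3947] t 1.2 shift [0.2635, 0.3132, -0.2466] turn [-0.0207, -0.0239, 0.0663]
[ 0.06874282  0.00064662 -0.16725689] [-2.68623006e-01 -3.27110413e-04  9.63245334e-01] [[376.23195767   0.         278.55410171]
 [  0.         376.23195767 214.85709449]
 [  0.           0.           1.        ]]
```

Emit:
{"method": "jog_arm", "body": {"deltas": [[-1,[0.26,0.3,-0.05],[-0.02,-0.024,0.066]],[-1,[0.26,0.3,-0.05],[-0.02,-0.024,0.066]],[-1,[0.26,0.3,-0.05],[-0.02,-0.024,0.066]],[-1,[0.26,0.3,-0.05],[-0.02,-0.024,0.066]],[-1,[0.26,0.3,-0.05],[-0.02,-0.024,0.066]],[-1,[0.26,0.3,-0.05],[-0.02,-0.024,0.066]],[-1,[0.26,0.3,-0.05],[-0.02,-0.024,0.066]]]}}

```text
t: 1.78
tool_pos: [0.5543, -0.2221, 0.3744]
tool_rot: [2.08, 1.863, 0.413]
contact_force: [0.2, -0.2, -0.0]
opening: 0.0856
grip_force: 0.0
```

```bash
cat > wv.py <<'E'
from h import *
import sys,json
n=sys.argv[1]
c=ctrl.get_calibration('wrist');im=ctrl.get_image('wrist')
np.savez(f"{n}.npz",**c);print(ctrl.get_obs()['tool_pos'])
im=im[:,:,::-1].copy();cv2.imwrite(f"pics/{n}_raw.png",im)
s=800/560;b=cv2.resize(im,(800,600),interpolation=cv2.INTER_CUBIC)
pv,pp=np.load("pv.npy"),np.load("pp.npy")
for p,L in((pv,[(.005,-.046,.11),(.005,.046,.11),(.005,0,.07),(.067,-.036,.046),(.067,.036,.046)]),(pp,[(-.005,-.04,.01),(-.005,.04,.01),(-.005,-.04,-.105),(.039,0,0)])):
    for u in proj(c,np.array(L)@frame(p[3]).T+p[:3]):
        if abs(u).max()<2000: cv2.drawMarker(b,tuple(int(v) for v in (u+.5)*s),(255,0,255),0,12,1);print((u+.5)*s)
cv2.imwrite(f"pics/{n}.png",b)
E
python3 wv.py w1
```

```text
[ 0.55407435 -0.22274225  0.37467324]
[244.11953    343.79915636]
[231.30933255 189.19763032]
[255.37948431 257.0627082 ]
[354.30582445 300.32979129]
[351.46318489 197.58357441]
[227.95427965 -22.61081705]
[ 191.74784665 -163.20534107]
[270.51005178   8.76980703]
[ 286.50731248 -108.68038527]
```

View pics/w1.png

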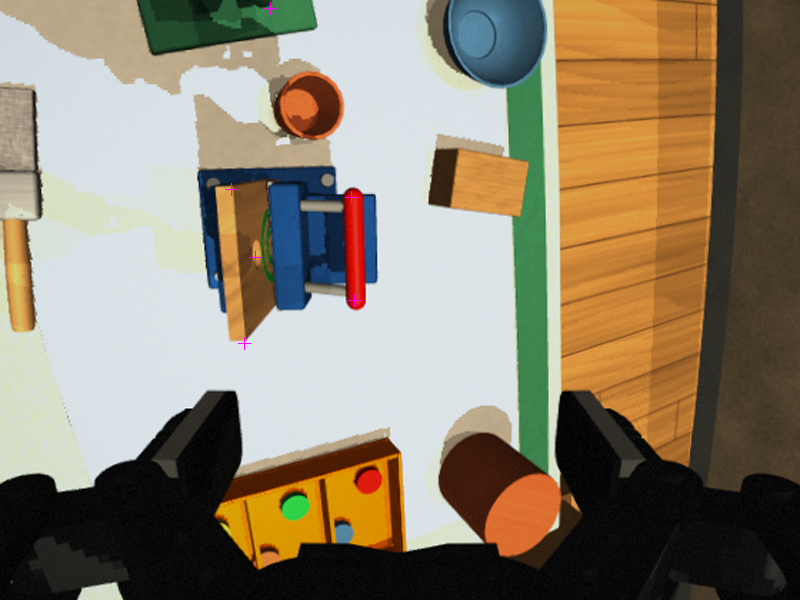

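The wrist view shows the board's upper edge at (217..235,187)–(229..244,340) and the bar's ends at (353,188) and (357,310). The bar looks 86 mm long, so it has rounded ends. My predicted marks agree to about 3 px. I'll refit with all three views.

```bash
cat > f2.py <<'E'
exec(open("f1.py").read().split("p,r,s=fit")[0])
b=.043
obs[0][1][3:]=[(.067,-b,.046),(.067,b,.046)];obs[1][1][6:]=[(.067,b,.046),(.067,-b,.046)]
cw=dict(np.load("w1.npz"));W=lambda a:np.array(a)*.7-.5
obs.append((cw,[(.005,w,.11),(.005,-w,.11),(-.005,w,.11),(-.005,-w,.11),(.067,b,.046),(.067,-b,.046)],W([(235,185),(244,340),(217,187),(229,341),(353,188),(357,310)])))
p,r,s=fit(obs,[.57,-.22,.1,0]);print("vise",p.round(4),s.round(4));print(r.round(1).tolist())
np.save("pv.npy",p)
E
python3 f2.py; python3 -c "
from h import *
pv=np.load('pv.npy');tgt(pv,[.068,0,.046+.06]);tgt(pv,[.068,0,.031])"
```

```text
vise [ 0.5713 -0.2155  0.1086 -0.1174] [0.0004 0.0005 0.0008 0.0068]
[[0.4, 0.6], [0.8, 0.3], [0.4, 0.9], [-0.9, -0.4], [4.0, 0.7], [-0.8, -0.8], [-1.8, -1.2], [-0.8, -0.0], [-0.7, -0.0], [1.1, -1.4], [0.2, -0.1], [-2.1, 1.4], [1.4, -0.1], [-0.6, 1.1], [0.4, 1.2], [-0.1, -0.2], [-0.4, 0.4], [0.4, -0.9], [-1.2, -0.3]]
P [ 0.588  -0.2175  0.2334] now [ 0.5541 -0.2227  0.3747] t 1.83 shift [0.0849, 0.0131, -0.3531] turn [-0.0011, -0.0008, -0.0022]
P [ 0.6195 -0.2212  0.1654] now [ 0.5541 -0.2227  0.3747] t 1.83 shift [0.1636, 0.0038, -0.5231] turn [-0.0011, -0.0008, -0.0022]
```

Emit:
{"method": "jog_arm", "body": {"deltas": [[0,[0.05,0.01,-0.1],[0,0,0]],[0,[0.06,0.01,-0.2],[0,0,0]],[0,[0.085,0.012,-0.3],[0,0,0]],[0,[0.085,0.012,-0.353],[0,0,0]],[0,[0.085,0.012,-0.353],[0,0,0]],[0,[0.085,0.012,-0.353],[0,0,0]]]}}

```text
t: 2.33
tool_pos: [0.5874, -0.2183, 0.2322]
tool_rot: [2.084, 1.861, 0.413]
contact_force: [0.4, -0.3, 1.2]
opening: 0.0428
grip_force: 0.0
```

```bash
python3 -c "
from h import *
pv=np.load('pv.npy');tgt(pv,[.068,0,.031])
print(ctrl.get_obs()['contact_force'])"
```

```text
P [ 0.6195 -0.2212  0.1654] now [ 0.5874 -0.2183  0.2322] t 2.33 shift [0.0803, -0.0073, -0.1669] turn [-0.0016, -0.0014, -0.0018]
[ 0.37149771 -0.2599235   1.23940649]
```

Emit:
{"method": "jog_arm", "body": {"deltas": [[0,[0.02,-0.002,-0.042],[0,0,0]],[0,[0.04,-0.004,-0.084],[0,0,0]],[0,[0.06,-0.006,-0.125],[0,0,0]],[0,[0.08,-0.007,-0.167],[0,0,0]],[0,[0.08,-0.007,-0.167],[0,0,0]],[1,[0.08,-0.007,-0.167],[0,0,0]],[1,[0.08,-0.007,-0.167],[0,0,0]],[1,[0.08,-0.007,-0.167],[0,0,0]],[1,[0.08,-0.007,-0.167],[0,0,0]],[1,[0.08,-0.007,-0.167],[0,0,0]],[1,[0.08,-0.007,-0.167],[0,0,0]]], "squeeze": 40}}

```text
t: 3.25
tool_pos: [0.6206, -0.2202, 0.1675]
tool_rot: [2.079, 1.861, 0.414]
contact_force: [0.7, 0.2, 1.0]
opening: -0.0003
grip_force: 0.0
```

```bash
python3 -c "
from h import *
pv=np.load('pv.npy');tgt(pv,[.068+.047,0,.031])
print(ctrl.get_obs()['contact_force'])"
```

```text
P [ 0.6618 -0.2262  0.1853] now [ 0.6206 -0.2202  0.1675] t 3.25 shift [0.1031, -0.015, 0.0445] turn [-0.001, -0.0004, -0.0025]
[0.7222014  0.20263458 0.99520302]
```

```bash
python3 wv.py w2
```

```text
[ 0.62050645 -0.22010697  0.16713458]
[121.45964903 671.90945039]
[ 38.72915005 295.92432252]
[159.34580943 423.51880418]
[387.35645914 490.33029312]
[387.36662583 277.26925026]
[  78.29118958 -252.32201698]
[540.94034607 624.68928844]
[ 216.77171629 -108.96367465]
[ 265.0369982  -311.46345317]
```

View pics/w2.png

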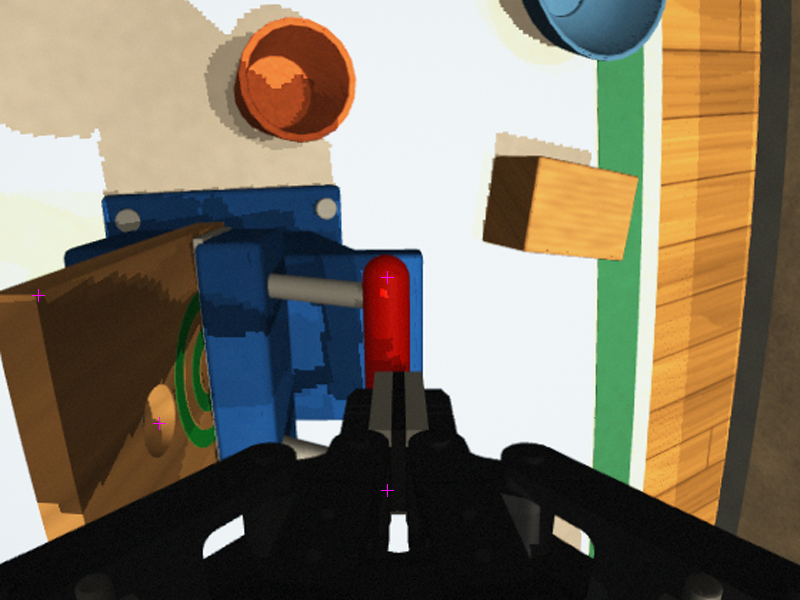

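The closed fingers at (400,400) hide the bar (center x 385) instead of straddling it, so they closed above it. I'll check the geometry by triangulating the bar and the TCP.

Run:
```python
from h import *
c1,c2=[dict(np.load(f"w{i}.npz")) for i in(1,2)];cs,cd=[ctrl.get_calibration(n) for n in("scene","side")]
o=ctrl.get_obs();R=Ro.from_rotvec(o['tool_rot']).as_matrix()
for L in[(.011,0,0),(0,0,0),(.011,.01,0),(.011,0,-.02),(.011,0,.02)]: print(L,(proj(c2,[o['tool_pos']+R@L])+.5)/.7)
def tri(ob):
    f=lambda P:np.concatenate([(proj(c,[P])[0]-u) for c,u in ob])
    s=least_squares(f,[.6,-.2,.17],x_scale=.01);return s.x,s.fun.round(1)
W=lambda a:np.array(a)*.7-.5
S=lambda a:np.array([155,215])+np.array(a)/4.2-.5
D=lambda a:np.array([170,140])+np.array(a)/3.8-.5
pv=np.load("pv.npy");F=frame(pv[3])
for n,ob in dict(all=[(cs,S((222,222))),(cd,D((172,100))),(c1,W((353,195))),(c2,W((385,263)))],wrist=[(c1,W((353,195))),(c2,W((385,263)))],fixed=[(cs,S((222,222))),(cd,D((172,100)))],sw=[(cs,S((222,222))),(c1,W((353,195)))]).items():
    P,r=tri(ob);print(n,P,r,F.T@(P-pv[:3]))
cv2.imwrite("pics/side3.png",cv2.resize(ctrl.get_image("side")[135:235,170:290,::-1],None,fx=5,fy=5,interpolation=cv2.INTER_CUBIC))
```

```text
(0.011, 0, 0) [[395.61237101 339.38761726]]
(0, 0, 0) [[395.65495226 370.47756567]]
(0.011, 0.01, 0) [[425.99952887 339.38742613]]
(0.011, 0, -0.02) [[395.25223967 361.56666378]]
(0.011, 0, 0.02) [[395.90272391 321.54352551]]
all [ 0.61611083 -0.18088815  0.17891135] [ 2.   0.3 -1.2  0.7 -0.3 -2.2  0.   1.6] [0.06634323 0.03966715 0.0466336 ]
wrist [ 0.62319439 -0.18467672  0.16126626] [ 0.7 -0.3 -0.3  0.1] [0.06566403 0.03673454 0.02748112]
fixed [ 0.6145453  -0.18443926  0.17898071] [-0.1 -0.1 -0.1  0.1] [0.06534051 0.0359571  0.04717772]
sw [ 0.61582966 -0.18328074  0.17975251] [ 0.6 -0.   0.   0.3] [0.06669969 0.03725811 0.04739551]
```

View pics/side3.png

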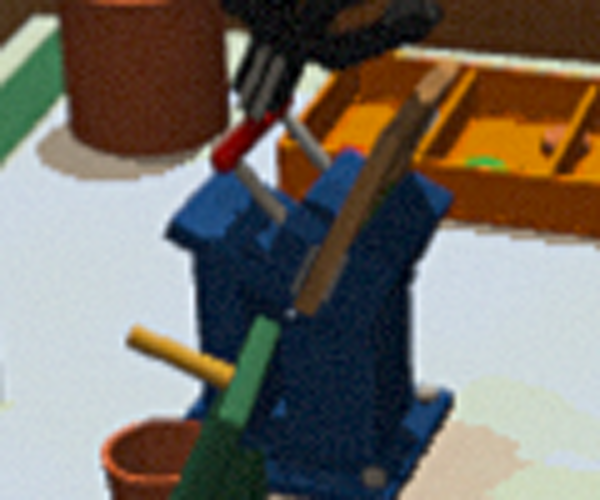

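Run:
```python
from h import *
cs,cd=[ctrl.get_calibration(n) for n in("scene","side")]
o=ctrl.get_obs();R=Ro.from_rotvec(o['tool_rot']).as_matrix()
for z in(0,-.01,-.02,-.03,-.04): print(z,((proj(cd,[o['tool_pos']+R@[x,0,z] for x in(.011,-.011)])+.5-[170,135])*5).round(0).tolist())
pv=np.load("pv.npy");F=frame(pv[3]);print("tcp in vise",F.T@(o['tool_pos']-pv[:3]))
print("bar ctr side3",((proj(cd,[pv[:3]+F@[.067,y,.046] for y in(.036,0,-.036)])+.5-[170,135])*5).round(0).tolist())
cv2.imwrite("pics/scene3.png",cv2.resize(ctrl.get_image("scene")[180:290,150:270,::-1],None,fx=5,fy=5,interpolation=cv2.INTER_CUBIC))
for z in(0,-.01,-.02,-.03,-.04): print("scene",z,((proj(cs,[o['tool_pos']+R@[x,0,z] for x in(.011,-.011)])+.5-[150,180])*5).round(0).tolist())
```

```text
0 [[228.0, 157.0], [246.0, 139.0]]
-0.01 [[235.0, 141.0], [253.0, 123.0]]
-0.02 [[242.0, 125.0], [260.0, 107.0]]
-0.03 [[249.0, 109.0], [267.0, 91.0]]
-0.04 [[257.0, 93.0], [274.0, 75.0]]
tcp in vise [0.06928926 0.00132106 0.03193567]
bar ctr side3 [[222.0, 157.0], [252.0, 127.0], [281.0, 98.0]]
scene 0 [[221.0, 487.0], [157.0, 491.0]]
scene -0.01 [[219.0, 460.0], [155.0, 463.0]]
scene -0.02 [[217.0, 431.0], [153.0, 435.0]]
scene -0.03 [[215.0, 403.0], [150.0, 406.0]]
scene -0.04 [[213.0, 375.0], [148.0, 378.0]]
```

View pics/scene3.png

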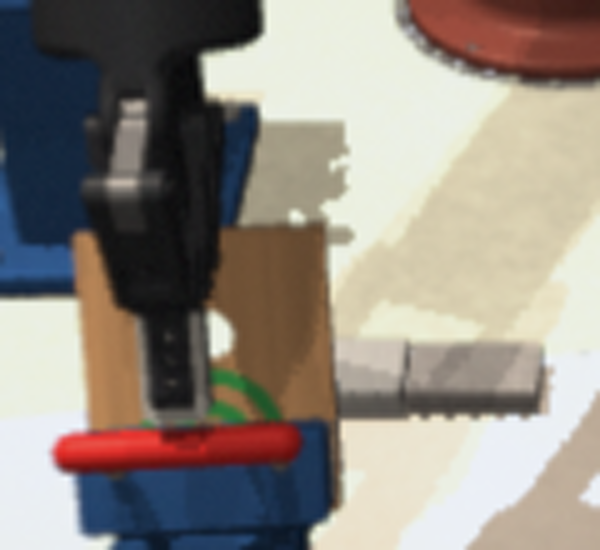

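The fingertips end about 22 mm short of the reported TCP. Both fixed views show this: the scene tip is at (178,427), against about (189,489) predicted. That explains the grip closing above the bar. I'll back off, open, and go 22 mm deeper.

```bash
python3 -c "
from h import *
pv=np.load('pv.npy');tgt(pv,[.067,0,.055]);tgt(pv,[.067,0,.010])"
```

```text
P [ 0.6085 -0.2199  0.1868] now [ 0.6204 -0.22    0.1667] t 3.4 shift [-0.0297, 0.0001, 0.0502] turn [-0.0012, -0.0007, -0.0025]
P [ 0.6274 -0.2222  0.146 ] now [ 0.6204 -0.22    0.1667] t 3.4 shift [0.0175, -0.0054, -0.0518] turn [-0.0012, -0.0007, -0.0025]
```

Emit:
{"method": "jog_arm", "body": {"deltas": [[1,[-0.015,0,0.025],[0,0,0]],[0,[-0.03,0,0.05],[0,0,0]],[0,[-0.03,0,0.05],[0,0,0]],[0,[-0.03,0,0.05],[0,0,0]],[0,[-0.03,0,0.05],[0,0,0]],[0,[-0.03,0,0.05],[0,0,0]],[0,[-0.015,-0.002,0.02],[0,0,0]],[0,[0.0,-0.004,-0.015],[0,0,0]],[0,[0.017,-0.005,-0.052],[0,0,0]],[0,[0.017,-0.005,-0.052],[0,0,0]]]}}

```text
t: 4.23
tool_pos: [0.6257, -0.2208, 0.141]
tool_rot: [2.085, 1.867, 0.412]
contact_force: [-0.3, -0.6, 0.2]
opening: 0.0428
grip_force: 0.0
```

Emit:
{"method": "jog_arm", "body": {"deltas": [[1,[0,0,0],[0,0,0]],[1,[0,0,0],[0,0,0]],[1,[0,0,0],[0,0,0]],[1,[0,0,0],[0,0,0]],[1,[0,0,0],[0,0,0]],[1,[0,0,0],[0,0,0]]], "squeeze": 40}}

```text
t: 4.73
tool_pos: [0.6273, -0.2222, 0.1467]
tool_rot: [2.079, 1.862, 0.414]
contact_force: [-2.9, -0.0, 2.1]
opening: 0.0121
grip_force: 39.3
```

```bash
python3 -c "
from h import *
pv=np.load('pv.npy');tgt(pv,[.067+.047,0,.010]);F=frame(pv[3]);print(F.T@(ctrl.get_obs()['tool_pos']-pv[:3]),F[:,0])"
```

```text
P [ 0.6697 -0.2272  0.1659] now [ 0.6273 -0.2222  0.1467] t 4.73 shift [0.1062, -0.0125, 0.048] turn [-0.001, -0.0006, -0.0026]
[ 6.71397337e-02 -1.41355066e-05  1.06768662e-02] [ 0.9000669  -0.10617619  0.42261826]
```

Emit:
{"method": "jog_arm", "body": {"deltas": [[1,[0.013,-0.0015,0.006],[0,0,0]],[1,[0.026,-0.003,0.012],[0,0,0]],[1,[0.039,-0.0046,0.018],[0,0,0]],[1,[0.052,-0.006,0.0245],[0,0,0]],[1,[0.065,-0.0077,0.0305],[0,0,0]],[1,[0.078,-0.009,0.0366],[0,0,0]],[1,[0.091,-0.0107,0.0427],[0,0,0]],[1,[0.1,-0.0118,0.047],[0,0,0]],[1,[0.104,-0.0122,0.0488],[0,0,0]],[1,[0.104,-0.0122,0.0488],[0,0,0]],[1,[0.104,-0.0122,0.0488],[0,0,0]]]}}

```text
t: 5.65
tool_pos: [0.6666, -0.2261, 0.1649]
tool_rot: [2.083, 1.868, 0.41]
contact_force: [-15.3, 3.5, 6.5]
opening: 0.0124
grip_force: 40.5
```

```bash
python3 -c "
from h import *
pv=np.load('pv.npy');F=frame(pv[3]);print(F.T@(ctrl.get_obs()['tool_pos']-pv[:3]),F.T@ctrl.get_obs()['contact_force'])
cv2.imwrite('pics/side4.png',cv2.resize(ctrl.get_image('side')[120:250,160:300,::-1],None,fx=4.5,fy=4.5,interpolation=cv2.INTER_CUBIC))
tgt(pv,[.067+.045,0,.06]);tgt(pv,[.002,0,.13]);tgt(pv,[.002,0,.068])"
```

```text
[0.11072135 0.00073105 0.01053135] [-11.39698193   1.72205054  12.5237357 ]
P [ 0.6469 -0.2245  0.2103] now [ 0.6666 -0.2261  0.1649] t 5.7 shift [-0.0492, 0.004, 0.1135] turn [-0.0018, -0.0026, -0.003]
P [ 0.5186 -0.2093  0.2273] now [ 0.6666 -0.2261  0.1649] t 5.7 shift [-0.3702, 0.0418, 0.1558] turn [-0.0018, -0.0026, -0.003]
P [ 0.5446 -0.2124  0.1711] now [ 0.6666 -0.2261  0.1649] t 5.7 shift [-0.3052, 0.0342, 0.0154] turn [-0.0018, -0.0026, -0.003]
```

View pics/side4.png

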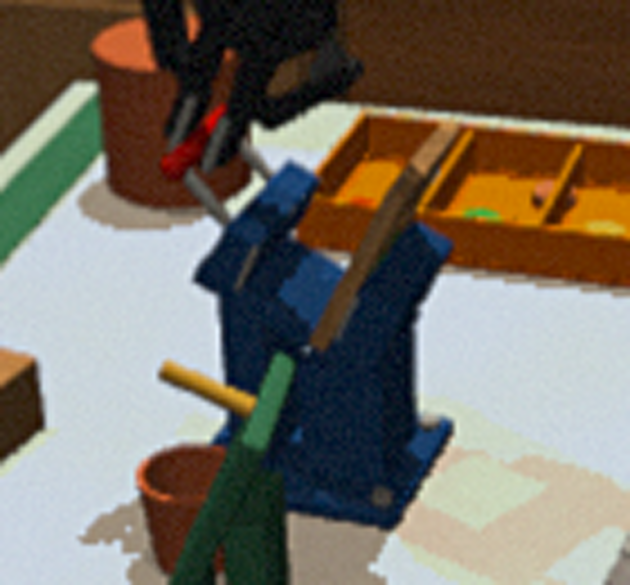

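The jaw travelled about 44 mm to its stop, and the side view shows the gap open with the board still leaning on the fixed jaw. I'll release and lift away.

Emit:
{"method": "jog_arm", "body": {"deltas": [[0,[0,0,0],[0,0,0]],[0,[0,0,0],[0,0,0]],[0,[0,0,0],[0,0,0]],[0,[0,0,0],[0,0,0]],[0,[-0.04,0.004,0.09],[0,0,0]],[0,[-0.08,0.008,0.18],[0,0,0]],[0,[-0.12,0.012,0.27],[0,0,0]],[0,[-0.16,0.016,0.36],[0,0,0]],[0,[-0.16,0.016,0.36],[0,0,0]],[0,[-0.16,0.016,0.36],[0,0,0]]]}}

```text
t: 6.53
tool_pos: [0.6058, -0.2214, 0.3147]
tool_rot: [2.073, 1.857, 0.417]
contact_force: [0.1, 0.4, -1.4]
opening: 0.0427
grip_force: 0.0
```

```bash
python3 -c "
from h import *
pv=np.load('pv.npy');F=frame(pv[3]);print(F.T@(ctrl.get_obs()['tool_pos']-pv[:3]))
tgt(pv,[.001,0,.15]);tgt(pv,[.001,0,.068])"
```

```text
[ 0.11878444 -0.00176303  0.17204261]
P [ 0.5093 -0.2082  0.245 ] now [ 0.6058 -0.2214  0.3147] t 6.53 shift [-0.2414, 0.0329, -0.1744] turn [0.0001, 0.0015, -0.0024]
P [ 0.5437 -0.2123  0.1707] now [ 0.6058 -0.2214  0.3147] t 6.53 shift [-0.1553, 0.0228, -0.3602] turn [0.0001, 0.0015, -0.0024]
```

Emit:
{"method": "jog_arm", "body": {"deltas": [[0,[-0.08,0.011,-0.04],[0,0,0]],[0,[-0.16,0.022,-0.1],[0,0,0]],[0,[-0.24,0.033,-0.16],[0,0,0]],[0,[-0.241,0.033,-0.174],[0,0,0]],[0,[-0.241,0.033,-0.174],[0,0,0]],[0,[-0.241,0.033,-0.174],[0,0,0]]]}}

```text
t: 7.03
tool_pos: [0.5087, -0.2074, 0.2392]
tool_rot: [2.081, 1.862, 0.414]
contact_force: [0.3, 0.1, 1.1]
opening: 0.0425
grip_force: 0.0
```

```bash
python3 -c "
from h import *
pv=np.load('pv.npy');F=frame(pv[3]);print(F.T@(ctrl.get_obs()['tool_pos']-pv[:3]))
tgt(pv,[.001,0,.068])
c=ctrl.get_calibration('wrist');np.savez('w4.npz',**c);cv2.imwrite('pics/w4_raw.png',ctrl.get_image('wrist')[:,:,::-1])
"
```

```text
[-0.00204271  0.00080103  0.14500587]
P [ 0.5437 -0.2123  0.1707] now [ 0.5087 -0.2074  0.2392] t 7.03 shift [0.0874, -0.0123, -0.1713] turn [-0.0014, -0.0008, -0.0024]
```

Emit:
{"method": "jog_arm", "body": {"deltas": [[0,[0.03,-0.004,-0.05],[0,0,0]],[0,[0.05,-0.007,-0.09],[0,0,0]],[0,[0.07,-0.01,-0.13],[0,0,0]],[0,[0.087,-0.012,-0.167],[0,0,0]],[0,[0.087,-0.012,-0.167],[0,0,0]],[0,[0.087,-0.012,-0.167],[0,0,0]],[1,[0.087,-0.012,-0.167],[0,0,0]],[1,[0.087,-0.012,-0.167],[0,0,0]],[1,[0.087,-0.012,-0.167],[0,0,0]],[1,[0.087,-0.012,-0.167],[0,0,0]],[1,[0.087,-0.012,-0.167],[0,0,0]],[1,[0.087,-0.012,-0.167],[0,0,0]]], "squeeze": 50}}

```text
t: 8.08
tool_pos: [0.5436, -0.2127, 0.175]
tool_rot: [2.078, 1.861, 0.414]
contact_force: [-4.2, 0.9, 6.0]
opening: 0.0087
grip_force: 50.3
```

```bash
python3 -c "
from h import *
pv=np.load('pv.npy');pp=np.load('pp.npy');o=ctrl.get_obs();F=frame(pv[3]);print(F.T@(o['tool_pos']-pv[:3]),F.T@o['contact_force'],o['opening'],F[:,2])
for n in('scene','side'):
  cv2.imwrite(f'pics/{n}5_raw.png',ctrl.get_image(n)[:,:,::-1])
"
```

```text
[ 0.00279284 -0.00042101  0.0719271 ] [-1.38709813  0.35918973  7.23879409] 0.008709785685209246 [-0.41970809  0.04951077  0.90630779]
```

Gripped, but only about 16 mm deep. I'll regrip 4 mm deeper before lifting.

Emit:
{"method": "jog_arm", "body": {"deltas": [[0.5,[0,0,0],[0,0,0]],[0.5,[0,0,0],[0,0,0]],[0.5,[0.0045,-0.0005,-0.01],[0,0,0]],[0.5,[0.0045,-0.0005,-0.01],[0,0,0]],[0.5,[0.0045,-0.0005,-0.01],[0,0,0]],[1,[0.0045,-0.0005,-0.01],[0,0,0]],[1,[0.0045,-0.0005,-0.01],[0,0,0]],[1,[0.0045,-0.0005,-0.01],[0,0,0]],[1,[0.0045,-0.0005,-0.01],[0,0,0]],[1,[0.0045,-0.0005,-0.01],[0,0,0]]], "squeeze": 60}}

```text
t: 9.02
tool_pos: [0.5449, -0.2122, 0.1686]
tool_rot: [2.08, 1.863, 0.414]
contact_force: [-0.6, 0.3, -1.2]
opening: 0.0087
grip_force: 60.2
```

```bash
python3 -c "
from h import *
pv=np.load('pv.npy');o=ctrl.get_obs();F=frame(pv[3]);print(F.T@(o['tool_pos']-pv[:3]),F.T@o['contact_force'],o['opening'])
"
```

```text
[0.0011817  0.00017961 0.06562908] [-1.04666032  0.22086163 -0.81515973] 0.008747878550215448
```

Emit:
{"method": "jog_arm", "body": {"deltas": [[1,[-0.0105,0.0012,0.0227],[0,0,0]],[1,[-0.0263,0.003,0.0566],[0,0,0]],[1,[-0.042,0.005,0.0906],[0,0,0]],[1,[-0.063,0.0074,0.136],[0,0,0]],[1,[-0.084,0.01,0.1813],[0,0,0]],[1,[-0.105,0.0124,0.2266],[0,0,0]],[1,[-0.105,0.0124,0.2266],[0,0,0]],[1,[-0.105,0.0124,0.2266],[0,0,0]]]}}

```text
t: 9.68
tool_pos: [0.5034, -0.2078, 0.2614]
tool_rot: [2.077, 1.86, 0.414]
contact_force: [0.5, -0.8, -1.5]
opening: 0.0087
grip_force: 60.1
```

```bash
python3 -c "
from h import *
pv=np.load('pv.npy');pp=np.load('pp.npy');o=ctrl.get_obs();F=frame(pv[3]);print(F.T@(o['tool_pos']-pv[:3]),o['contact_force'],o['opening'])
print(pp)
# hole offset rel TCP in vise frame: hole z .070 vs TCP .0656,.0012
tgt(pp,[.0012+.080,0,.0656-.070+.03]);tgt(pp,[.0012+.060,0,-.0044])
for n in('scene','side'):
  im=ctrl.get_image(n)[:,:,::-1];cv2.imwrite(f'pics/{n}6_raw.png',im)
"
```

```text
[ 0.00258266 -0.00029198  0.16740824] [ 0.46732648 -0.79454264 -1.52732004] 0.008746486873088393
[ 0.55873043 -0.00572497  0.17268605  0.12810066]
P [0.621  0.0023 0.2302] now [ 0.5034 -0.2078  0.2614] t 9.68 shift [0.2941, 0.5253, -0.078] turn [-0.0005, 0.0001, 0.0758]
P [0.6156 0.0016 0.1946] now [ 0.5034 -0.2078  0.2614] t 9.68 shift [0.2806, 0.5236, -0.1672] turn [-0.0005, 0.0001, 0.0758]
```

Emit:
{"method": "jog_arm", "body": {"deltas": [[1,[0,0,0.1],[0,0,0]],[1,[0,0,0.2],[0,0,0]],[1,[0.06,0.05,0.25],[0,0,0.02]],[1,[0.12,0.13,0.25],[0,0,0.04]],[1,[0.18,0.22,0.25],[0,0,0.06]],[1,[0.24,0.31,0.25],[0,0,0.076]],[1,[0.3,0.4,0.25],[0,0,0.076]],[1,[0.32,0.48,0.25],[0,0,0.076]],[1,[0.33,0.525,0.25],[0,0,0.076]],[1,[0.33,0.525,0.2],[0,0,0.076]],[1,[0.33,0.525,0.2],[0,0,0.076]],[1,[0.33,0.525,0.2],[0,0,0.076]]]}}

```text
t: 10.78
tool_pos: [0.6341, 0.0032, 0.3354]
tool_rot: [1.866, 2.123, 0.466]
contact_force: [-0.2, -0.8, -1.1]
opening: 0.0086
grip_force: 60.0
```

Run:
```python
from h import *
pp=np.load('pp.npy');tgt(pp,[.09,0,.07])
F=frame(pp[3]);o=ctrl.get_obs();print(F.T@(o['tool_pos']-pp[:3]))
c=ctrl.get_calibration('wrist');im=ctrl.get_image('wrist');np.savez('w7.npz',**c);cv2.imwrite('pics/w7_raw.png',im[:,:,::-1])
print((proj(c,np.array([(-.005,-.04,.01),(-.005,.04,.01),(.039,0,0),(-.005,0,0)])@F.T+pp[:3])).round(1).tolist())
L=F.T@(o['tool_pos']-pp[:3])+[-.0012,0,.0044]
print((proj(c,np.array([L+[x,y,.04] for x in(-.005,.005) for y in(-.046,.046)]+[L])@F.T+pp[:3])).round(1).tolist())
```

```text
P [0.6103 0.0009 0.2742] now [0.6341 0.0032 0.3354] t 10.78 shift [-0.0595, -0.0058, -0.153] turn [-0.0013, -0.0031, -0.0006]
[ 0.13753765 -0.00073983  0.11535001]
[[99.9, 253.6], [87.1, 152.7], [153.0, 201.8], [99.3, 201.9]]
[[260.1, 404.7], [255.9, 179.7], [284.8, 404.9], [286.1, 179.7], [274.0, 262.5]]
```

Run:
```python
from h import *
pp=np.load('pp.npy');F=frame(pp[3]);o=ctrl.get_obs()
L=F.T@(o['tool_pos']-pp[:3])+[-.0012,0,.0044]
s=3.5
def crop(im,x0,y0,w,h): return cv2.resize(im[y0:y0+h,x0:x0+w],None,fx=s,fy=s,interpolation=cv2.INTER_CUBIC)
M=np.zeros((595,800,3),np.uint8)
M[:,:385]=crop(cv2.imread('pics/w7_raw.png'),75,125,110,170)
for n,y in(("scene",0),("side",298)):
    c=ctrl.get_calibration(n);im=ctrl.get_image(n)[:,:,::-1].copy();cv2.imwrite(f'pics/{n}7_raw.png',im)
    pts=proj(c,np.array([L+[.005,0,0],L+[.005,-.046,.04],L+[.005,.046,.04],L+[.005,-.046,-.07],L+[.005,.046,-.07],[.039,0,0]])@F.T+pp[:3])
    m=pts[0] if n=="scene" else (pts[0]*.5+pts[5]*.5);x0,y0=int(m[0]-57),int(m[1]-42);print(n,x0,y0,(pts).round(1).tolist(),((pts+.5-[x0,y0])*s+[390,y]).round(0).tolist())
    a=crop(im,x0,y0,115,85);M[y:y+a.shape[0],390:390+a.shape[1]]=a
cv2.imwrite("pics/m7.png",M)
```

```text
scene 263 137 [[320.7, 179.9], [288.5, 157.7], [345.6, 149.4], [297.8, 230.2], [353.0, 219.6], [308.1, 243.4]] [[594.0, 152.0], [481.0, 74.0], [681.0, 45.0], [514.0, 328.0], [707.0, 291.0], [550.0, 374.0]]
side 125 122 [[167.7, 127.1], [180.9, 100.2], [168.0, 116.8], [162.7, 148.6], [149.0, 168.9], [197.2, 201.1]] [[541.0, 318.0], [587.0, 223.0], [542.0, 282.0], [524.0, 393.0], [476.0, 464.0], [645.0, 577.0]]Traceback (most recent call last):
  File "<stdin>", line 12, in <module>
ValueError: could not broadcast input array from shape (298,402,3) into shape (297,402,3)
```

Run:
```python
from h import *
s=3.5
def crop(f,x0,y0,w,h): return cv2.resize(cv2.imread(f)[y0:y0+h,x0:x0+w],None,fx=s,fy=s,interpolation=cv2.INTER_CUBIC)
M=np.zeros((596,800,3),np.uint8)
M[:595,:385]=crop('pics/w7_raw.png',75,125,110,170)
for f,x0,y0,y in(('pics/scene7_raw.png',263,137,0),('pics/side7_raw.png',125,122,298)):
    a=crop(f,x0,y0,115,85);M[y:y+298,390:792]=a[:298,:402]
cv2.imwrite("pics/m7.png",M)
```

```text
(no output)
```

View pics/m7.png

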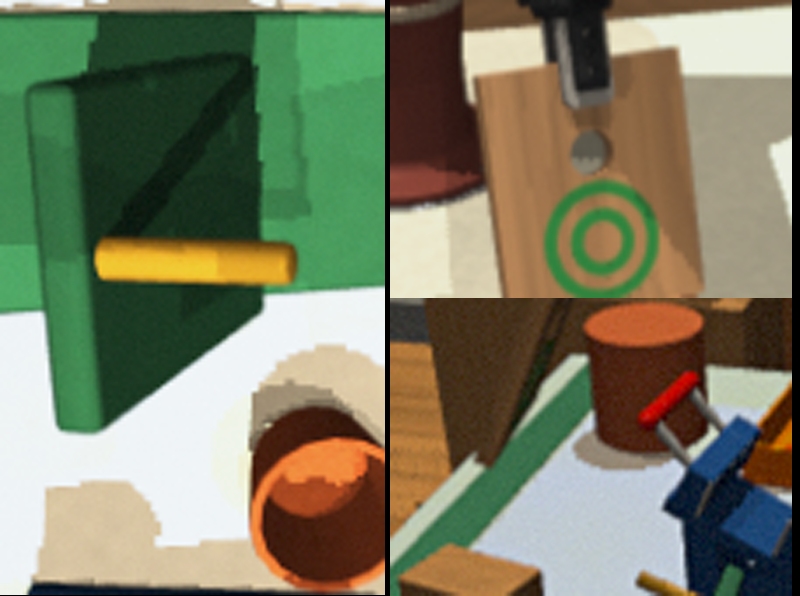

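Mosaic readings:
- **Wrist view:** peg from (100,259) to (291,263), panel's front top corners at about (75,86) and (103,430).
- **Scene view:** board hole at (591,152), against (594,152) predicted.
- **Side view:** board's lower corner at (487,464).

The board sits straight in the grip. I'll refit the peg with the wrist view included.

```bash
cat > f3.py <<'E'
from h import *
cs,cd=[ctrl.get_calibration(n) for n in("scene","side")];c7=dict(np.load("w7.npz"))
S=lambda a:np.array([155,215])+np.array(a)/4.2-.5
D=lambda a:np.array([170,140])+np.array(a)/3.8-.5
W=lambda a:np.array([75,125])+np.array(a)/3.5-.5
o1=[(cs,[(-.005,-.04,.01),(-.005,.04,.01),(-.005,.04,-.105),(-.005,-.04,-.105),(.039,0,0)],S([(529,98),(692,72),(717,300),(556,332),(648,122)])),
 (cd,[(.039,0,0),(-.005,.04,-.105)],D([(103,236),(98,452)]))]
o2=[(c7,[(.039,0,0),(-.005,0,0),(-.005,-.04,.01),(-.005,.04,.01)],W([(291,263),(100,259),(103,430),(75,86)]))]
for n,o in(("fixed",o1),("wrist",o2),("all",o1+o2)):
    q,r,s=fit(o,[.56,0,.17,.13]);print(n,q.round(4),s.round(4),r.round(1).tolist())
    T=q[:3]+frame(q[3])@[.039,0,0];print(" tip",T.round(4))
np.save("pp2.npy",q)
im=cv2.imread("pics/w7_raw.png").astype(int)
print([(x,*im[210,x]) for x in range(240,300,3)]);print([(y,*im[y,272]) for y in range(160,200,3)])
E
python3 f3.py
```

```text
fixed [ 0.5586 -0.005   0.172   0.1054] [0.0015 0.0011 0.0013 0.0297] [[-0.3, -0.2], [0.4, -1.2], [0.6, 0.6], [0.5, 1.2], [-0.7, 0.1], [0.7, -0.3], [0.0, -0.0]]
 tip [ 0.5937 -0.0013  0.1885]
wrist [ 0.563  -0.0041  0.164   0.0887] [0.0005 0.0009 0.0042 0.0125] [[-0.3, -0.2], [1.9, -0.9], [-0.5, 0.6], [-0.2, 0.3]]
 tip [ 0.5982 -0.001   0.1805]
all [ 0.5619 -0.0032  0.1727  0.0921] [0.0005 0.0005 0.0012 0.0193] [[1.0, 0.3], [2.0, -0.4], [1.8, 1.7], [1.5, 1.9], [0.5, 0.9], [-1.2, -0.4], [-2.1, -0.1], [-0.2, 0.7], [0.5, 0.1], [-1.7, 3.0], [-2.2, -0.1]]
 tip [5.971e-01 1.000e-04 1.892e-01]
[(240, np.int64(247), np.int64(245), np.int64(240)), (243, np.int64(247), np.int64(245), np.int64(240)), (246, np.int64(247), np.int64(244), np.int64(239)), (249, np.int64(247), np.int64(245), np.int64(240)), (252, np.int64(247), np.int64(245), np.int64(240)), (255, np.int64(247), np.int64(244), np.int64(240)), (258, np.int64(247), np.int64(245), np.int64(241)), (261, np.int64(247), np.int64(245), np.int64(240)), (264, np.int64(78), np.int64(120), np.int64(163)), (267, np.int64(55), np.int64(108), np.
[... 525 characters left out ...]
[(160, np.int64(24), np.int64(45), np.int64(71)), (163, np.int64(26), np.int64(48), np.int64(71)), (166, np.int64(27), np.int64(49), np.int64(73)), (169, np.int64(28), np.int64(50), np.int64(72)), (172, np.int64(25), np.int64(47), np.int64(73)), (175, np.int64(25), np.int64(47), np.int64(73)), (178, np.int64(26), np.int64(49), np.int64(73)), (181, np.int64(58), np.int64(115), np.int64(169)), (184, np.int64(58), np.int64(119), np.int64(175)), (187, np.int64(59), np.int64(116), np.int64(174)), (190, np.int64(54), np.int64(115), np.int64(167)), (193, np.int64(52), np.int64(109), np.int64(162)), (196, np.int64(54), np.int64(108), np.int64(159)), (199, np.int64(51), np.int64(104), np.int64(157))]
```

```bash
python3 -c "
from h import *
p=np.array([.561,-.0042,.1722,.10]);np.save('pp3.npy',p)
tgt(p,[.09,.0005,.05]);tgt(p,[.07,.0005,-.0044]);print(frame(.1)[:,0])"
```

```text
P [0.6211 0.0023 0.2556] now [0.6352 0.0019 0.3397] t 10.93 shift [-0.0352, 0.001, -0.2104] turn [-0.001, -0.001, -0.009]
P [0.6259 0.0028 0.1978] now [0.6352 0.0019 0.3397] t 10.93 shift [-0.0231, 0.0023, -0.3548] turn [-0.001, -0.001, -0.009]
[0.90178002 0.0904798  0.42261826]
```

Emit:
{"method": "jog_arm", "body": {"deltas": [[1,[-0.01,0,-0.07],[0,0,-0.004]],[1,[-0.02,0.001,-0.14],[0,0,-0.009]],[1,[-0.035,0.001,-0.21],[0,0,-0.009]],[1,[-0.032,0.002,-0.26],[0,0,-0.009]],[1,[-0.027,0.002,-0.31],[0,0,-0.009]],[1,[-0.023,0.0025,-0.355],[0,0,-0.009]],[1,[-0.023,0.0025,-0.355],[0,0,-0.009]],[1,[-0.023,0.0025,-0.355],[0,0,-0.009]],[1,[-0.023,0.0025,-0.355],[0,0,-0.009]],[1,[-0.023,0.0025,-0.355],[0,0,-0.009]]]}}

```text
t: 11.77
tool_pos: [0.6271, 0.0031, 0.2004]
tool_rot: [1.887, 2.086, 0.466]
contact_force: [-0.4, -0.4, -0.7]
opening: 0.0088
grip_force: 60.0
```

Run:
```python
from h import *
p=np.load('pp3.npy');F=frame(p[3]);o=ctrl.get_obs();print(F.T@(o['tool_pos']-p[:3]),o['contact_force'])
tgt(p,[.03,.0005,-.0044])
# hole visible in scene? find non-wood pixels in predicted hole area
c=ctrl.get_calibration("scene");im=ctrl.get_image("scene");cv2.imwrite("pics/scene8_raw.png",im[:,:,::-1])
L=F.T@(o['tool_pos']-p[:3])+[0,0,.0044]
u=proj(c,np.array([L+[.005,0,0],L+[-.005,0,0],[.039,0,0],[.02,0,0]])@F.T+p[:3]);print(u.round(1).tolist())
x0,y0=int(u[0,0])-14,int(u[0,1])-12
for y in range(y0,y0+26):
    print(y," ".join("%3d/%3d"%(im[y,x,0],im[y,x,2]) for x in range(x0+2,x0+28,2)))
print(x0+2)
```

```text
[ 0.07220901  0.00066443 -0.00250894] [-0.39720214 -0.39103227 -0.65453617]
P [ 0.5899 -0.0008  0.1809] now [0.6271 0.0031 0.2004] t 11.77 shift [-0.0931, -0.0098, -0.0489] turn [-0.0008, 0.0003, -0.0001]
[[316.0, 247.8], [314.1, 246.6], [308.7, 244.4], [305.5, 242.3]]
235 169/ 81 149/ 71 149/ 74 136/116 134/117  87/ 77  91/ 80  95/ 83  98/ 83 135/ 71 143/ 68 144/ 68 140/ 67
236 169/ 81 150/ 72 157/ 76 134/102 142/123  98/ 85  95/ 81  96/ 80 103/ 71 126/ 61 142/ 68 144/ 69 140/ 66
237 168/ 80 151/ 72 158/ 74 141/ 82 134/107 102/ 74  97/ 64 100/ 60 108/ 58 123/ 59 142/ 68 144/ 69 139/ 66
238 169/ 81 152/ 74 158/ 75 155/ 77 113/ 70 105/ 57 100/ 51 100/ 50 111/ 54 134/ 65 142/ 69 145/ 70 139/ 67
239 169/ 80 152/ 73 157/ 74 158/ 76 105/ 51 105/ 51 100/ 47  99/ 48 111/ 53 137/ 66 142/ 68 145/ 69 140/ 68
240 169/ 81 152/ 73 156/ 74 162/ 78 107/ 51 106/ 50 101/ 48  98/ 48 115/ 55 139/ 67 141/ 68 146/ 70 140/ 67
241 168/ 81 153/ 73 156/ 74 162/ 77 111/ 53 108/ 52 101/ 50  98/ 47 117/ 56 140/ 67 142/ 68 146/ 69 141/ 67
242 167/ 79 153/ 74 155/ 74 164/ 79 129/ 62 115/ 57  87/ 52  96/ 52 129/ 6
[... 1281 characters left out ...]
 135/ 68 135/ 73 170/ 84 173/ 84 168/ 81 148/ 71
255 164/ 78 159/ 77 151/ 72 160/ 77 166/ 80 150/ 75 107/ 70  77/ 61  82/ 67 102/ 70 121/ 74 166/ 82 147/ 71
256 164/ 79 157/ 75 153/ 73 158/ 76 155/ 77  92/ 65  55/ 56  49/ 60  52/ 64  56/ 64  68/ 66 117/ 74 144/ 70
257 164/ 78 158/ 75 152/ 72 149/ 75  95/ 66  52/ 60  49/ 59  60/ 62  64/ 65  63/ 65  51/ 64  68/ 67 112/ 65
258 165/ 79 158/ 76 152/ 73 112/ 68  53/ 61  57/ 62  81/ 63 121/ 70 132/ 76 127/ 75  64/ 65  49/ 63  71/ 58
259 164/ 78 157/ 75 143/ 71  69/ 64  50/ 61 103/ 67 138/ 71 160/ 79 169/ 83 169/ 84 124/ 73  61/ 66  52/ 61
260 166/ 79 157/ 75 111/ 68  50/ 60  79/ 63 144/ 72 154/ 74 167/ 81 174/ 84 179/ 85 162/ 80 107/ 71  50/ 63
303
```

Emit:
{"method": "jog_arm", "body": {"deltas": [[1,[-0.015,0.0,-0.012],[0,0,0]],[1,[-0.03,-0.001,-0.02],[0,0,0]],[1,[-0.045,-0.003,-0.027],[0,0,0]],[1,[-0.06,-0.0045,-0.0335],[0,0,0]],[1,[-0.07,-0.006,-0.0385],[0,0,0]],[1,[-0.08,-0.007,-0.043],[0,0,0]],[1,[-0.093,-0.008,-0.049],[0,0,0]],[1,[-0.093,-0.008,-0.049],[0,0,0]],[1,[-0.093,-0.008,-0.049],[0,0,0]]]}}

```text
t: 12.57
tool_pos: [0.5884, 0.0004, 0.1778]
tool_rot: [1.89, 2.089, 0.464]
contact_force: [0.4, 0.3, -1.0]
opening: 0.0086
grip_force: 60.1
```

Run:
```python
from h import *
p=np.load('pp3.npy');F=frame(p[3]);o=ctrl.get_obs();print(F.T@(o['tool_pos']-p[:3]),F.T@o['contact_force'],o['opening'])
tgt(p,[.002,.001,-.0044])
c=ctrl.get_calibration("scene");im=ctrl.get_image("scene");cv2.imwrite("pics/scene9_raw.png",im[:,:,::-1])
L=F.T@(o['tool_pos']-p[:3])+[0,0,.0044]
u=proj(c,np.array([L+[.005,0,0],[.039,0,0]])@F.T+p[:3]);print(u.round(1).tolist())
x0,y0=int(u[0,0])-12,int(u[0,1])-9
print(x0+2)
for y in range(y0,y0+20):
    print(y," ".join("%3d/%3d"%(im[y,x,0],im[y,x,2]) for x in range(x0+2,x0+26,2)))
```

```text
[ 0.02749669  0.00185377 -0.00663908] [-0.04359303  0.28471189 -1.1246692 ] 0.008602392733947325
P [ 0.5646 -0.0028  0.1691] now [5.884e-01 4.000e-04 1.778e-01] t 12.57 shift [-0.0596, -0.0081, -0.0219] turn [-0.001, -0.001, -0.0003]
[[308.7, 244.7], [308.7, 244.4]]
298
235 153/ 73 157/ 74 141/ 75 121/ 87 107/ 66 101/ 57 104/ 54 117/ 56 140/ 66 142/ 68 142/ 68 139/ 67
236 154/ 75 156/ 74 141/ 69 108/ 58 106/ 53  99/ 49 103/ 50 126/ 61 141/ 68 143/ 68 142/ 68 139/ 67
237 153/ 73 155/ 74 145/ 70 109/ 53 107/ 51 102/ 50 103/ 50 122/ 58 140/ 67 142/ 68 144/ 69 138/ 66
238 154/ 74 155/ 74 160/ 77 124/ 59 113/ 54 115/ 56 116/ 55 131/ 63 140/ 68 143/ 69 143/ 68 138/ 66
239 154/ 74 154/ 75 163/ 78 132/ 63 110/ 52 103/ 54 115/ 57 135/ 65 141/ 68 143/ 69 144/ 69 138/ 66
240 155/ 75 153/ 74 163/ 77 149/ 71 105/ 46  95/ 49  80/ 48 134/ 65 141/ 68 143/ 67 144/ 69 138/ 66
241 156/ 75 153/ 74 163/ 77 141/ 65 138/ 51 186/ 69  81/ 48 115/ 56 140/ 67 143/ 69 144/ 69 139/ 68
242 155/ 75 151/ 73 163/ 79 119/ 50 195/ 71 186/ 68 152/ 59  93/ 46 141/ 68 143/ 69 146/ 70 139/ 67
243 156/ 75 150/ 72 158/ 75 1
[... 470 characters left out ...]

248 158/ 75 151/ 72 157/ 75  88/ 55  38/ 43  45/ 44  90/ 47 129/ 61 173/ 83 145/ 69 147/ 70 142/ 69
249 158/ 76 152/ 73 159/ 75 144/ 72  71/ 42  75/ 41  90/ 43 129/ 62 174/ 82 148/ 72 148/ 71 143/ 69
250 157/ 75 151/ 72 159/ 75 164/ 79 140/ 68 137/ 67  95/ 48 126/ 62 170/ 83 165/ 80 147/ 70 144/ 68
251 158/ 76 151/ 73 159/ 75 166/ 80 152/ 74 118/ 69  69/ 49  83/ 55 114/ 65 167/ 82 152/ 73 145/ 70
252 157/ 75 152/ 73 158/ 75 155/ 78  97/ 67  69/ 62  45/ 50  47/ 51  60/ 55 108/ 71 163/ 79 145/ 69
253 157/ 75 153/ 74 151/ 75 100/ 71  55/ 62  52/ 61  44/ 49  47/ 51  44/ 53  60/ 65 114/ 72 140/ 68
254 157/ 75 153/ 73 116/ 69  56/ 62  56/ 61  86/ 67  87/ 57  99/ 61  74/ 58  52/ 63  65/ 64 110/ 61
```

The yellow peg shows inside the hole (scene cols 305–311, rows 241–246), and no force is felt. I'll push home.

Emit:
{"method": "jog_arm", "body": {"deltas": [[1,[-0.015,-0.002,-0.0055],[0,0,0]],[1,[-0.03,-0.004,-0.011],[0,0,0]],[1,[-0.045,-0.006,-0.0165],[0,0,0]],[1,[-0.058,-0.007,-0.021],[0,0,0]],[1,[-0.063,-0.0075,-0.023],[0,0,0]],[1,[-0.063,-0.0075,-0.023],[0,0,0]],[1,[-0.063,-0.0075,-0.023],[0,0,0]]]}}

```text
t: 13.2
tool_pos: [0.5636, -0.0026, 0.1692]
tool_rot: [1.889, 2.088, 0.464]
contact_force: [0.7, -0.0, -0.4]
opening: 0.0087
grip_force: 60.1
```

Run:
```python
from h import *
p=np.load('pp3.npy');F=frame(p[3]);o=ctrl.get_obs();print(F.T@(o['tool_pos']-p[:3]),F.T@o['contact_force'],o['opening'])
```

```text
[ 0.00122404  0.00130611 -0.00386639] [ 0.48504488 -0.08721372 -0.72218994] 0.008651874563702783
```

Emit:
{"method": "jog_arm", "body": {"deltas": [[1,[-0.0023,-0.0002,-0.001],[0,0,0]],[1,[-0.0045,-0.0005,-0.002],[0,0,0]],[1,[-0.0068,-0.0007,-0.003],[0,0,0]],[1,[-0.0068,-0.0007,-0.003],[0,0,0]],[1,[-0.0068,-0.0007,-0.003],[0,0,0]]]}}

```text
t: 13.62
tool_pos: [0.563, -0.0029, 0.1699]
tool_rot: [1.886, 2.084, 0.469]
contact_force: [7.9, 1.1, -1.0]
opening: 0.0086
grip_force: 59.8
```

Run:
```python
from h import *
p=np.load('pp3.npy');F=frame(p[3]);o=ctrl.get_obs();print(F.T@(o['tool_pos']-p[:3]),F.T@o['contact_force'],o['wrist_torque'])
```

```text
[ 0.00096949  0.00111524 -0.00304153] [ 6.78741564  0.34454203 -4.25226598] [ 0.23089255 -1.11949408 -0.13136711]
```

Emit:
{"method": "jog_arm", "body": {"deltas": [[0.5,[0,0,0],[0,0,0]],[0.5,[0,0,0],[0,0,0]],[0.5,[0,0,0],[0,0,0]],[0.4,[0,0,0],[0,0,0]],[0.4,[0,0,0],[0,0,0]],[0.4,[-0.021,-0.002,0.045],[0,0,0]],[0.4,[-0.042,-0.004,0.09],[0,0,0]],[0.4,[-0.084,-0.008,0.18],[0,0,0]],[0.4,[-0.126,-0.012,0.27],[0,0,0]],[0.4,[-0.126,-0.012,0.35],[0,0,0]],[0.4,[-0.126,-0.012,0.35],[0,0,0]]]}}

```text
t: 14.53
tool_pos: [0.5126, -0.0084, 0.3178]
tool_rot: [1.879, 2.079, 0.472]
contact_force: [0.8, 0.8, 1.3]
opening: 0.0257
grip_force: 0.0
```

Run:
```python
from h import *
p=np.load('pp3.npy');F=frame(p[3]);o=ctrl.get_obs()
cs,cd=[ctrl.get_calibration(n) for n in("scene","side")]
for n,c in(("scene",cs),("side",cd)):
    im=ctrl.get_image(n);cv2.imwrite(f"pics/{n}10_raw.png",im[:,:,::-1])
    u=proj(c,np.array([(.005,-.046,.035),(.005,.046,.035),(.005,.046,-.075),(.005,-.046,-.075),(.005,0,-.005),(.039,0,0)])@F.T+p[:3]);print(n,u.round(1).tolist())
    hsv=cv2.cvtColor(im,cv2.COLOR_RGB2HSV)
    m=cv2.inRange(hsv,(8,90,60),(22,190,255))
    k,l,st,ce=cv2.connectedComponentsWithStats(m)
    for i in range(1,k):
        if st[i,4]>150 and abs(ce[i]-u[:4].mean(0)).max()<50:
            r=cv2.minAreaRect(np.argwhere(l==i)[:,::-1].astype(np.float32));print(st[i],ce[i].round(1),cv2.boxPoints(r).round(1).tolist())
pv=np.load('pv.npy');tgt(pv,[.112,0,.16]);tgt(pv,[.112,0,.010])
```

```text
scene [[277.4, 226.7], [323.9, 218.8], [329.6, 273.8], [284.4, 283.0], [303.3, 243.2], [308.7, 244.4]]
[330 216  24  29 607] [341.1 230.4] [[330.0, 216.0], [353.0, 216.0], [353.0, 244.0], [330.0, 244.0]]
[ 277  219   52   64 2029] [302.2 246.2] [[276.0, 224.6999969482422], [322.8999938964844, 218.1999969482422], [331.0, 276.29998779296875], [284.1000061035156, 282.79998779296875]]
side [[222.3, 184.1], [213.3, 206.8], [193.7, 247.9], [203.7, 223.2], [210.8, 210.1], [196.0, 201.3]]
[193 185  33  65 441] [209.4 217.4] [[188.0, 245.0], [219.0, 183.0], [228.1999969482422, 187.60000610351562], [197.1999969482422, 249.60000610351562]]
P [ 0.605  -0.2195  0.301 ] now [ 0.5108 -0.0079  0.3099] t 14.63 shift [0.2354, -0.5291, -0.0225] turn [-0.0007, 0.0003, -0.0695]
P [ 0.6679 -0.2269  0.165 ] now [ 0.5108 -0.0079  0.3099] t 14.63 shift [0.3928, -0.5477, -0.3623] turn [-0.0007, 0.0003, -0.0695]
```

The board sits within 1 px of its predicted home pose in both fixed views. Next is the bar.

Emit:
{"method": "jog_arm", "body": {"deltas": [[0,[0.02,-0.08,0.04],[0,0,-0.01]],[0,[0.06,-0.17,0.04],[0,0,-0.03]],[0,[0.1,-0.26,0.04],[0,0,-0.05]],[0,[0.14,-0.35,0.04],[0,0,-0.07]],[0,[0.18,-0.44,0.04],[0,0,-0.07]],[0,[0.23,-0.53,0.02],[0,0,-0.07]],[0,[0.234,-0.53,-0.022],[0,0,-0.07]],[0,[0.234,-0.53,-0.022],[0,0,-0.07]],[0,[0.234,-0.53,-0.022],[0,0,-0.07]],[0,[0.234,-0.53,-0.022],[0,0,-0.07]]]}}

```text
t: 15.47
tool_pos: [0.6035, -0.2187, 0.298]
tool_rot: [2.088, 1.853, 0.412]
contact_force: [0.5, 0.1, -0.6]
opening: 0.0433
grip_force: 0.0
```

```bash
python3 -c "
from h import *
pv=np.load('pv.npy');o=ctrl.get_obs();F=frame(pv[3]);print(F.T@(o['tool_pos']-pv[:3]));tgt(pv,[.111,0,.06]);tgt(pv,[.111,0,.010])"
```

```text
[0.10937082 0.00065032 0.15794654]
P [ 0.646  -0.2244  0.2099] now [ 0.6035 -0.2187  0.298 ] t 15.47 shift [0.1062, -0.0142, -0.2202] turn [-0.0015, -0.0011, 0.0002]
P [ 0.667  -0.2268  0.1646] now [ 0.6035 -0.2187  0.298 ] t 15.47 shift [0.1587, -0.0204, -0.3335] turn [-0.0015, -0.0011, 0.0002]
```

Emit:
{"method": "jog_arm", "body": {"deltas": [[0,[0.035,-0.005,-0.07],[0,0,0]],[0,[0.07,-0.01,-0.14],[0,0,0]],[0,[0.106,-0.014,-0.22],[0,0,0]],[0,[0.13,-0.017,-0.27],[0,0,0]],[0,[0.158,-0.02,-0.333],[0,0,0]],[0,[0.158,-0.02,-0.333],[0,0,0]],[1,[0.158,-0.02,-0.333],[0,0,0]],[1,[0.158,-0.02,-0.333],[0,0,0]],[1,[0.158,-0.02,-0.333],[0,0,0]],[1,[0.158,-0.02,-0.333],[0,0,0]],[1,[0.158,-0.02,-0.333],[0,0,0]],[1,[0.158,-0.02,-0.333],[0,0,0]]], "squeeze": 40}}

```text
t: 16.47
tool_pos: [0.6655, -0.2271, 0.1672]
tool_rot: [2.088, 1.855, 0.409]
contact_force: [-8.1, 2.7, 1.5]
opening: 0.0119
grip_force: 39.1
```

```bash
python3 -c "
from h import *
pv=np.load('pv.npy');o=ctrl.get_obs();F=frame(pv[3]);print(F.T@(o['tool_pos']-pv[:3]),o['opening'],o['contact_force']);tgt(pv,[.056,0,.0105])"
```

```text
[ 0.11077334 -0.00039406  0.01304302] 0.011933351427654261 [-8.09869784  2.70436749  1.46920488]
P [ 0.6173 -0.221   0.1418] now [ 0.6655 -0.2271  0.1672] t 16.47 shift [-0.1205, 0.0152, -0.0636] turn [-0.0012, -0.0016, -0.0001]
```

Emit:
{"method": "jog_arm", "body": {"deltas": [[1,[-0.0126,0.0015,-0.0059],[0,0,0]],[1,[-0.0252,0.003,-0.0118],[0,0,0]],[1,[-0.0378,0.0045,-0.0178],[0,0,0]],[1,[-0.0504,0.006,-0.0237],[0,0,0]],[1,[-0.063,0.0075,-0.0296],[0,0,0]],[1,[-0.0756,0.009,-0.0355],[0,0,0]],[1,[-0.0882,0.0104,-0.0414],[0,0,0]],[1,[-0.1008,0.012,-0.0474],[0,0,0]],[1,[-0.1134,0.0134,-0.0533],[0,0,0]],[1,[-0.122,0.0144,-0.0573],[0,0,0]],[1,[-0.126,0.0149,-0.0592],[0,0,0]],[1,[-0.126,0.0149,-0.0592],[0,0,0]]]}}

```text
t: 17.47
tool_pos: [0.6176, -0.2223, 0.1448]
tool_rot: [2.084, 1.849, 0.413]
contact_force: [-1.0, 1.5, 7.2]
opening: 0.0119
grip_force: 40.8
```

```bash
python3 -c "
from h import *
pv=np.load('pv.npy');o=ctrl.get_obs();F=frame(pv[3]);print(F.T@(o['tool_pos']-pv[:3]),o['opening'],F.T@o['contact_force'])"
```

```text
[ 0.057624   -0.00127218  0.01307348] 0.011872820198080988 [1.94332347 1.32161788 7.00224444]
```

Emit:
{"method": "jog_arm", "body": {"deltas": [[1,[-0.004,0.0005,-0.002],[0,0,0]],[1,[-0.008,0.001,-0.004],[0,0,0]],[1,[-0.008,0.001,-0.004],[0,0,0]],[1,[-0.008,0.001,-0.004],[0,0,0]]]}}

```text
t: 17.8
tool_pos: [0.616, -0.2221, 0.1441]
tool_rot: [2.082, 1.847, 0.416]
contact_force: [3.8, 0.6, 5.8]
opening: 0.0121
grip_force: 40.6
```

```bash
python3 -c "
from h import *
pv=np.load('pv.npy');o=ctrl.get_obs();F=frame(pv[3]);print(F.T@(o['tool_pos']-pv[:3]),o['opening'],F.T@o['contact_force'])"
```

```text
[ 0.05587918 -0.00128857  0.01307261] 0.012056397670557875 [5.7772815  1.00728197 3.69322241]
```

Emit:
{"method": "jog_arm", "body": {"deltas": [[0,[0,0,0],[0,0,0]],[0,[0,0,0],[0,0,0]],[0,[0,0,0],[0,0,0]],[0,[0,0,0],[0,0,0]],[0,[-0.021,0.0025,0.045],[0,0,0]],[0,[-0.063,0.007,0.135],[0,0,0]],[0,[-0.1,0.01,0.22],[0,0,0]],[0,[-0.1,0.01,0.32],[0,0,0]],[0,[-0.1,0.01,0.42],[0,0,0]],[0,[-0.1,0.01,0.42],[0,0,0]],[0,[-0.1,0.01,0.42],[0,0,0]]]}}

```text
t: 18.72
tool_pos: [0.5744, -0.2181, 0.3126]
tool_rot: [2.083, 1.848, 0.413]
contact_force: [0.3, 0.3, 0.2]
opening: 0.0428
grip_force: 0.0
```

Run:
```python
from h import *
pv=np.load('pv.npy');p=np.load('pp3.npy');F=frame(pv[3]);c=ctrl.get_calibration("side")
def red(im):
    h=cv2.cvtColor(im,cv2.COLOR_RGB2HSV);m=(cv2.inRange(h,(0,200,120),(5,255,255))|cv2.inRange(h,(174,200,120),(180,255,255)))
    m[:,:190]=0;m[:140]=0;m[200:]=0;m[:,260:]=0;a=np.argwhere(m>0);return a.mean(0)[::-1].round(1),len(a)
im=ctrl.get_image("side");cv2.imwrite("pics/side11_raw.png",im[:,:,::-1]);print(red(im))
for j in(-.01,-.006,0,.045): print(j,proj(c,[pv[:3]+F@[.067+j,0,.046]]).round(1))
hsv=cv2.cvtColor(im,cv2.COLOR_RGB2HSV);k,l,st,ce=cv2.connectedComponentsWithStats(cv2.inRange(hsv,(8,90,60),(22,190,255)))
print([(st[i].tolist(),ce[i].round(1)) for i in range(1,k) if abs(ce[i]-[209.4,217.4]).max()<10 and st[i,4]>100]);print(ctrl.get_obs()["contact_force"])
```

```text
(array([223.5, 162.2]), 60)
-0.01 [[223.5 162. ]]
-0.006 [[222.1 161.1]]
0 [[219.9 159.9]]
0.045 [[204.1 150.5]]
[([194, 185, 32, 65, 455], array([209.3, 216.7]))]
[ 0.53520514  0.13076345 -0.20561176]
```

The bar's measured position matches the jaw at −0.010, the board hangs unmoved, and the arm is clear of everything.

```bash
python3 -c "
from station import ctrl
print(ctrl.finish_job())"
```

```text
the job is handed in; nothing more can be done
None
```

The job is handed in (no verdict shown): the pale board hangs fully home on the green peg, the vise's jaw is shut at about −0.010 m, the arm is clear, and I felt no contact with the sample, cups, sanding block or brush, though I took no final picture to check them.

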